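# Flip the reorder tags to match the stock bins

## Task

Every stock bin in the rack has a flip tag in front of it: green means the bin is full, red means it must be reordered. Some tags are out of date: gently push over the leaf of each wrong tag by its thumb tab with a fingertip, so that only the tags of the full bins show green and those of the nearly empty bins show red, every leaf lying fully home on its side. Do not pick up or shift the bins or anything that stands around them.

Things in the scene. Friction and masses are not known exactly. Their poses are not given: they have to be found in the camera images.
- bin_rack: grey sheet-steel tray, 180 x 440 x 77 mm, on two end feet, fixed on the worktop, with four bins side by side, 100 mm apart along its y, and a flip tag clipped to its front rail before each bin. Origin: centre of its underside. Axes: x from the front (robot side) to the back, y to the left along the row, z up. Which bin and which tag stands where varies.
- bin_tubes_full: loose blue plastic picking bin, 130 (x) x 90 (y) x 66 mm (z), front edge cut down to 40 mm, full of brass tubes, heaped above its low front edge. The contents are fixed in it; bin and contents stay below 105 mm over the worktop. Origin: centre of its underside, 37 mm over the worktop; axes as the rack's.
- bin_rings_full: loose blue plastic picking bin, 130 (x) x 90 (y) x 66 mm (z), front edge cut down to 40 mm, full of dark grey knurled steel lock rings, heaped above its low front edge. The contents are fixed in it; bin and contents stay below 105 mm over the worktop. Origin: centre of its underside, 37 mm over the worktop; axes as the rack's.
- bin_tubes_low: loose blue plastic picking bin, 130 (x) x 90 (y) x 66 mm (z), front edge cut down to 40 mm, nearly empty: a single brass tube lies on its floor. The contents are fixed in it; bin and contents stay below 105 mm over the worktop. Origin: centre of its underside, 37 mm over the worktop; axes as the rack's.
- bin_rings_low: loose blue plastic picking bin, 130 (x) x 90 (y) x 66 mm (z), front edge cut down to 40 mm, nearly empty: a single grey lock ring lies on its floor. The contents are fixed in it; bin and contents stay below 105 mm over the worktop. Origin: centre of its underside, 37 mm over the worktop; axes as the rack's.
- holder_a: fixed black plate of tag a: 90 (y) x 62 x 4 mm, raked back 20 degrees, left half green, right half red. Origin: middle of its lower edge, 54 mm over the worktop, 117 mm in front of its bin's origin; axes as the rack's. Hinge line up its middle: through (-7, 0, 3) mm, leaning back along (sin 20deg, 0, cos 20deg), level with the tab's middle at (19, 0, 73) mm. Plate's top edge: (21, 0, 58) mm.
- tag_a_tab (a point): middle of the thumb tab of tag a's leaf, 30 mm from the hinge line; moves with the leaf. Tab: upper outer corner of the leaf, 19 to 41 mm from the hinge line, 4.6 mm thick, rising 26 mm above the plate's top edge; its top end is 13 mm above this point. The leaf is red on one face and green on the other. Nothing stands behind the tab above the bin.
- tag_a (a joint): turn of tag a's leaf on its pin, rad: 0 = flat on the left (+y) half, tag all red; 1.57 = standing out towards the robot; 3.14 = flat on the right half, tag all green. The 30 g leaf turns freely like a book page, under 1 N at the tab; as the pin leans back, the leaf is highest at 1.57 and falls by itself to the nearer side, on to its stop.
- holder_b: fixed black plate of tag b: 90 (y) x 62 x 4 mm, raked back 20 degrees, left half green, right half red. Origin: middle of its lower edge, 54 mm over the worktop, 117 mm in front of its bin's origin; axes as the rack's. Hinge line up its middle: through (-7, 0, 3) mm, leaning back along (sin 20deg, 0, cos 20deg), level with the tab's middle at (19, 0, 73) mm. Plate's top edge: (21, 0, 58) mm.
- tag_b_tab (a point): middle of the thumb tab of tag b's leaf, 30 mm from the hinge line; moves with the leaf. Tab: upper outer corner of the leaf, 19 to 41 mm from the hinge line, 4.6 mm thick, rising 26 mm above the plate's top edge; its top end is 13 mm above this point. The leaf is red on one face and green on the other. Nothing stands behind the tab above the bin.
- tag_b (a joint): turn of tag b's leaf on its pin, rad: 0 = flat on the left (+y) half, tag all red; 1.57 = standing out towards the robot; 3.14 = flat on the right half, tag all green. The 30 g leaf turns freely like a book page, under 1 N at the tab; as the pin leans back, the leaf is highest at 1.57 and falls by itself to the nearer side, on to its stop.
- holder_c: fixed black plate of tag c: 90 (y) x 62 x 4 mm, raked back 20 degrees, left half green, right half red. Origin: middle of its lower edge, 54 mm over the worktop, 117 mm in front of its bin's origin; axes as the rack's. Hinge line up its middle: through (-7, 0, 3) mm, leaning back along (sin 20deg, 0, cos 20deg), level with the tab's middle at (19, 0, 73) mm. Plate's top edge: (21, 0, 58) mm.
- tag_c_tab (a point): middle of the thumb tab of tag c's leaf, 30 mm from the hinge line; moves with the leaf. Tab: upper outer corner of the leaf, 19 to 41 mm from the hinge line, 4.6 mm thick, rising 26 mm above the plate's top edge; its top end is 13 mm above this point. The leaf is red on one face and green on the other. Nothing stands behind the tab above the bin.
- tag_c (a joint): turn of tag c's leaf on its pin, rad: 0 = flat on the left (+y) half, tag all red; 1.57 = standing out towards the robot; 3.14 = flat on the right half, tag all green. The 30 g leaf turns freely like a book page, under 1 N at the tab; as the pin leans back, the leaf is highest at 1.57 and falls by itself to the nearer side, on to its stop.
- holder_d: fixed black plate of tag d: 90 (y) x 62 x 4 mm, raked back 20 degrees, left half green, right half red. Origin: middle of its lower edge, 54 mm over the worktop, 117 mm in front of its bin's origin; axes as the rack's. Hinge line up its middle: through (-7, 0, 3) mm, leaning back along (sin 20deg, 0, cos 20deg), level with the tab's middle at (19, 0, 73) mm. Plate's top edge: (21, 0, 58) mm.
- tag_d_tab (a point): middle of the thumb tab of tag d's leaf, 30 mm from the hinge line; moves with the leaf. Tab: upper outer corner of the leaf, 19 to 41 mm from the hinge line, 4.6 mm thick, rising 26 mm above the plate's top edge; its top end is 13 mm above this point. The leaf is red on one face and green on the other. Nothing stands behind the tab above the bin.
- tag_d (a joint): turn of tag d's leaf on its pin, rad: 0 = flat on the left (+y) half, tag all red; 1.57 = standing out towards the robot; 3.14 = flat on the right half, tag all green. The 30 g leaf turns freely like a book page, under 1 N at the tab; as the pin leans back, the leaf is highest at 1.57 and falls by itself to the nearer side, on to its stop.
- oil_jar: loose white plastic jar with black screw cap, 53 mm across, 90 mm high; origin: centre of its underside; bystander. (To the right of it stands a fixed, tall blue cupboard, like a wall; its nearest corner is 0.54 m from the robot's base axis, 28 degrees to the right: swing the arm round it drawn in.)
- brass_tube: loose brass tube standing on end, 12 mm across, 58 mm high; origin: centre of its lower end; bystander
- red_marker: loose white and red marker pen lying on the worktop, 135 mm long (its y), 17 mm thick; origin: under its middle; bystander. (To the right of it, at the bench's front edge, is fixed a red lever press, 0.22 m high, its lever's wooden ball on the robot side 0.34 m. The shelf above the back of the bench has its underside 0.46 m over the worktop. Keep the arm clear of both.)
- stray_ring: loose dark grey knurled steel lock ring lying flat on the worktop, 35 mm across, 8 mm high; origin: centre of its underside; bystander

How it is judged (in metres and radians):
At the end, for the whole second after the job is handed in: the tag before each of the two full bins is turned to green (joint over 3.0 rad) and the tag before each of the two nearly empty bins to red (joint under 0.14 rad); no bin is more than 15 mm from where it stood (((horizontal distance between bin_tubes_full and holder_a below 0.135 m and value of joint tag_a above 3 rad) or (horizontal distance between bin_tubes_full and holder_b below 0.135 m and value of joint tag_b above 3 rad) or (horizontal distance between bin_tubes_full and holder_c below 0.135 m and value of joint tag_c above 3 rad) or (horizontal distance between bin_tubes_full and holder_d below 0.135 m and value of joint tag_d above 3 rad)) and ((horizontal distance between bin_rings_full and holder_a below 0.135 m and value of joint tag_a above 3 rad) or (horizontal distance between bin_rings_full and holder_b below 0.135 m and value of joint tag_b above 3 rad) or (horizontal distance between bin_rings_full and holder_c below 0.135 m and value of joint tag_c above 3 rad) or (horizontal distance between bin_rings_full and holder_d below 0.135 m and value of joint tag_d above 3 rad)) and ((horizontal distance between bin_tubes_low and holder_a below 0.135 m and value of joint tag_a below 0.14 rad) or (horizontal distance between bin_tubes_low and holder_b below 0.135 m and value of joint tag_b below 0.14 rad) or (horizontal distance between bin_tubes_low and holder_c below 0.135 m and value of joint tag_c below 0.14 rad) or (horizontal distance between bin_tubes_low and holder_d below 0.135 m and value of joint tag_d below 0.14 rad)) and ((horizontal distance between bin_rings_low and holder_a below 0.135 m and value of joint tag_a below 0.14 rad) or (horizontal distance between bin_rings_low and holder_b below 0.135 m and value of joint tag_b below 0.14 rad) or (horizontal distance between bin_rings_low and holder_c below 0.135 m and value of joint tag_c below 0.14 rad) or (horizontal distance between bin_rings_low and holder_d below 0.135 m and value of joint tag_d below 0.14 rad)) and distance of each of bin_tubes_full, bin_rings_full, bin_tubes_low, bin_rings_low from where it was at the start of the episode below 0.015 m); the robot touches nothing.
It fails at once if a bin is pushed more than 15 mm out of its place or lifted (distance of any of bin_tubes_full, bin_rings_full, bin_tubes_low, bin_rings_low from where it was at the start of the episode above 0.015 m).
It fails at once if the jar, the brass tube, the marker or the stray lock ring is moved more than 15 mm (distance of any of oil_jar, brass_tube, red_marker, stray_ring from where it was at the start of the episode above 0.015 m).
It fails at once if a tag is pushed with more than 15 N (contact force between any of the arm, the fingers and holder_a above 15 N or contact force between any of the arm, the fingers and holder_b above 15 N or contact force between any of the arm, the fingers and holder_c above 15 N or contact force between any of the arm, the fingers and holder_d above 15 N).
It also fails if it takes over 54 s, if anything falls off the work surface, if the arm or the gripper's body presses on something with over 40 N, if the wrist force passes 120 N, or if a joint passes its speed limit or range.

## Robot

A 6-joint arm with a two-finger parallel gripper is mounted at the origin on a cart in front of the work surface, level with it; the furniture and walls round the work are solid. World frame = base frame: x ahead of the robot, y to its left, z up, the work surface at z = 0. Lengths are in mm, angles in rad, forces in N, time in s.
With the tool pointing down it reaches from about 275 to 1000 mm from the base axis. Payload 8.4 kg.
Tool frame: the origin (TCP) lies at the very end of the fingers, on their centre line; the grasp point (between the pads) lies 19 mm behind it (r.tcp_to_grasp is the distance from the TCP to the grasp point, in mm); z points along the fingers, y is the line along which they close (so a half turn about z gives the same grasp; the last joint's range is limited). The gripper opens to 85 mm and grips with 20 to 120 N. Pads are 22 mm wide; open, the fingers measure 114 mm over their backs; the gripper's body (76 mm by 85 mm) begins 54 mm behind the grasp point. The pads swing forward as they close: fully open they stand 13 mm farther back than shut.
Start: joints at [-0.002, 0.353, 1.633, -0, 1.155, -0.002], TCP at [625.002, -0, 231.281] pointing down, gripper open.
Joint ranges: [-2.63, 2.63], [-0.92, 2.1], [0.06, 2.66], [-1.3, 4.44], [0, 2.69], [-3.02, 3.02]. Speed limits (rad/s): [2.22, 2.22, 2.79, 3.14, 3.14, 3.14].

## Interface

Orientations are given as [roll, pitch, yaw] about the fixed x, y, z axes, in that order (R = Rz(yaw) Ry(pitch) Rx(roll)).
In Python, from rig import r gives the robot as it stands. The module is installed in compiled form; this text tells all that it offers.
- The arm moves only by the tool play_rows, never from a script. Its argument "rows" is a list of rows, each an object with "dp": the shift along the tool's x, y, z in units of 40 mm (1.0 is 40 mm), a list of three; "turn": the turn, a rotation vector about the tool's x, y, z in units of 6 degrees (1.0 is 6 degrees), a list of three; "fingers": the closure, from 0 (fully open) to 1 (shut). In form: [{"dp": [tx, ty, tz], "turn": [wx, wy, wz], "fingers": fingers}, ...]. A call has 1 to 5 rows; each row shifts and turns the commanded pose from where the row before left it, along the tool's axes as they then stand; what a row does not reach is not made up. A row lasts 1/12 s, in which the tool goes at most 41.7 mm and 7.16 degrees, less where a joint would pass 70% of its speed; a pose out of reach is approached as far as the arm can. A call is refused whole if a number of a shift passes 1 or a number of a turn 1, either way. A call with a gripper value outside its range is refused whole. The fingers move at their own pace and stop on an object; "force" is the grip in N (left out, the last holds). Time passes only in rows, so rows that do not move let the fingers close. It gives the time, the measured TCP pose, the force, the opening and the grip force at its end, in the units of the state.
- r.sense(): the state, without advancing time (a new reading comes with each control period).
- r.grab_frame(name): name is "scene" or "side" or "wrist"; returns a dict with "pixels" (384x512x3 uint8, red, green, blue), "fx", "fy", "cx", "cy" (pixels), "pose" (4x4, takes a point from camera to world coordinates). Camera axes: x right, y down, z forward; pixel columns grow to the right and rows downward; lengths in mm; the calibration is good to about 2 mm. A picture is of the moment at which its call begins. There is no depth.
- r.sign_off(): hands the job in; it is judged then, once.
The state is a dict: "clock": time; "qpos": joint angles; "qvel": joint speeds; "joint_efforts": joint torques, N m; "eef_pos": TCP position; "tcp_rot": TCP orientation; "contact_force": force on the tool from outside, world axes, zero at the start; "wrist_torque": the same for the moment, N m; "opening": opening from 0.0 (shut) to 1.0 (fully open); "grasp_force": force on a finger pad.
Only numpy, scipy, OpenCV 4.12 (cv2) and the standard library are available. Lean on these libraries where they do the work, as an engineer would, in place of code of your own. Each camera call takes 0.05 s, during which the arm holds its last target. There are 200 camera calls.

## Working session

There is one attempt and no reset: what is moved stays moved. The work goes in short steps, Python scripts to look and compute and a tool call to move; the robot and the scene stay as the last step left them, time stands still between calls to the robot, and variables do not carry over. Pictures are saved under pics/ and viewed, at most 10 in all, crops included, and the job is handed in when it is done.

Besides the shell and the picture viewer there is one more tool, called after ">>>" as name(argument=value, ...) on one line, values as JSON. play_rows: Moves the arm, as the interface text tells. Its arguments: {"type":"object","properties":{"rows":{"type":"array"},"force":{"type":"number"}},"required":["rows"]}

```bash
mkdir -p pics; python3 - <<'E'
from rig import r
import cv2,numpy as np,pickle
fs={}
for n in("scene","side","wrist"):
    f=r.grab_frame(n);fs[n]=f;cv2.imwrite(f"pics/{n}0.png",f["pixels"][:,:,::-1]);print(n,f["fx"],f["cx"],f["cy"],np.round(f["pose"],3).tolist())
pickle.dump(fs,open("f0.pkl","wb"))
a=np.hstack([cv2.resize(fs[n]["pixels"],(800,600))[:,:,::-1] for n in("scene",)])
cv2.imwrite("pics/s0.png",a)
print(r.sense())
E
```

```text
scene 466.4528392283865 252.7198702554341 198.6340255257309 [[0.853, -0.381, 0.357, 49.277], [-0.521, -0.595, 0.611, -533.07], [-0.021, -0.707, -0.707, 931.274], [0.0, 0.0, 0.0, 1.0]]
side 420.4680943800262 256.9171558253506 191.9318166433811 [[-0.927, -0.202, 0.316, 150.23], [-0.375, 0.517, -0.77, 958.123], [-0.008, -0.832, -0.555, 660.909], [0.0, 0.0, 0.0, 1.0]]
wrist 319.7720968957227 253.9064059962353 192.28241202209594 [[1.0, 0.0, -0.001, 624.263], [-0.0, -0.959, -0.283, 72.549], [-0.001, 0.283, -0.959, 374.248], [0.0, 0.0, 0.0, 1.0]]
{'clock': 0.15, 'qpos': array([-2.39796689e-03,  3.53532246e-01,  1.63392105e+00, -1.03221294e-05,
        1.15520116e+00, -2.38859245e-03]), 'qvel': array([-0.000221  , -0.00139044, -0.00030243,  0.0009045 ,  0.0002596 ,
       -0.00026943]), 'joint_efforts': array([-7.39769093e-04, -6.05638933e+01, -3.42338884e+01, -2.29960733e-05,
        6.16452831e-03, -4.00942213e-05]), 'eef_pos': array([ 6.24657815e+02, -1.14360358e-03,  2.30725249e+02]), 'tcp_rot': array([-3.14053083e+00,  6.90280797e-06,  1.57079113e+00]), 'contact_force': array([ 0.39492374, -0.14168934,  0.82193261]), 'wrist_torque': array([-0.00098537, -0.03892244,  0.07292545]), 'grasp_force': 0.0, 'opening': 0.9995186609700252}
```

View pics/s0.png

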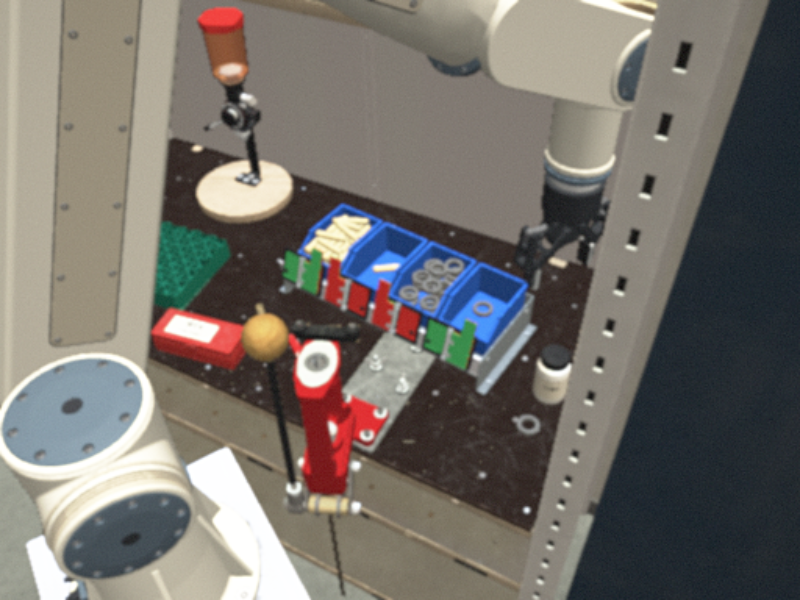

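View pics/wrist0.png

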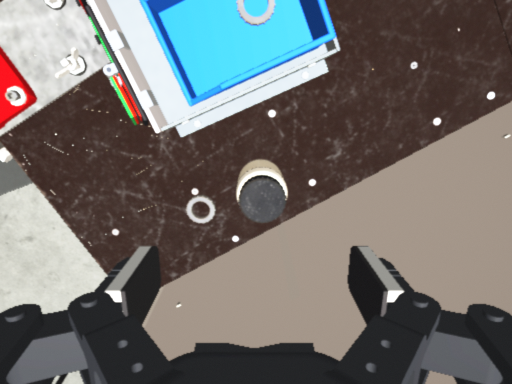

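The scene view shows four bins. From left to right they are tubes full (green tag), tubes low (red), rings full (red, wrong) and rings low (green, wrong). Next I'll zoom in to measure.

```bash
python3 - <<'E'
import cv2
a=cv2.imread("pics/scene0.png")[125:245,175:345];cv2.imwrite("pics/c0.png",cv2.resize(a,None,fx=4.7,fy=4.7,interpolation=cv2.INTER_CUBIC))
a=cv2.imread("pics/side0.png");cv2.imwrite("pics/d0.png",cv2.resize(a,(800,600),interpolation=cv2.INTER_CUBIC))
E
```

```text
(no output)
```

View pics/c0.png

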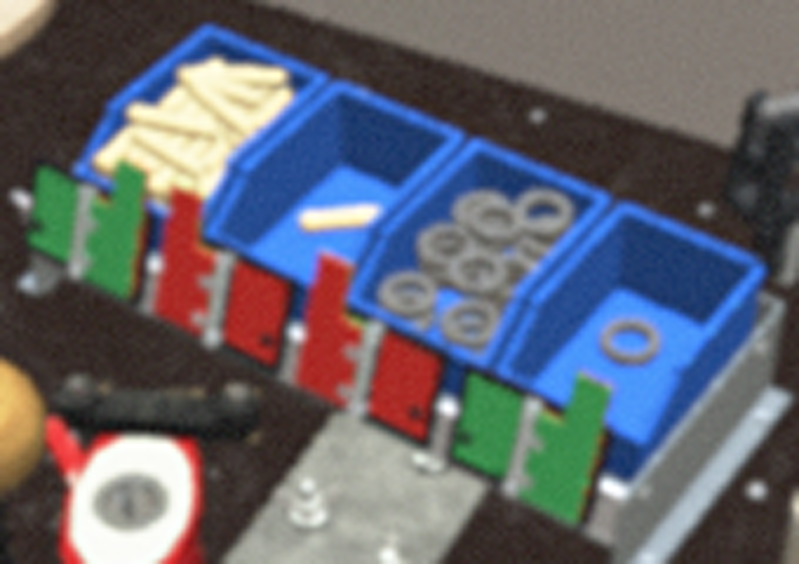

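View pics/d0.png

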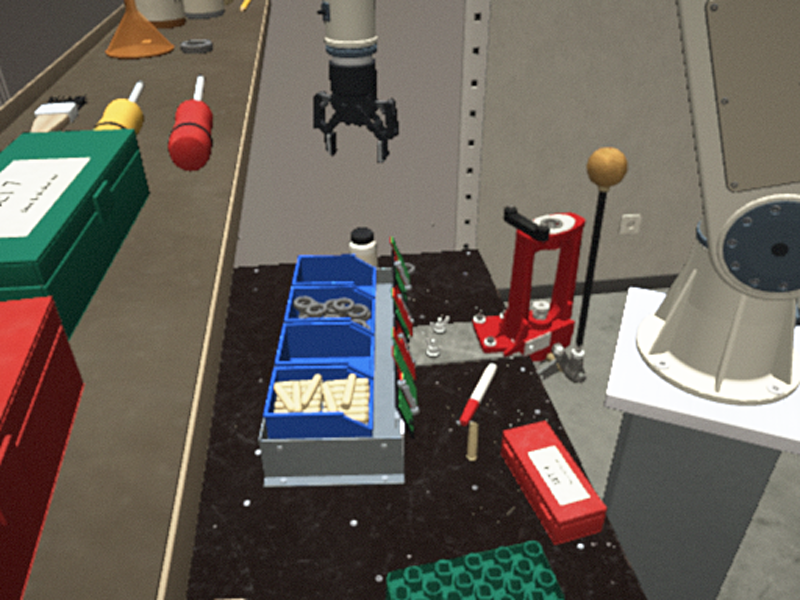

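The crop confirms the two wrong tags, 3 and 4. Tab tops in the crop are at about (118-145,166), (172-202,196), (317-352,261) and (577-610,380). I'll fit the row pose from these and from the bin corners.

```bash
cat > h.py <<'E'
import numpy as np,pickle
def proj(f,P):
    T=np.linalg.inv(f["pose"]);p=T[:3,:3]@np.asarray(P).T+T[:3,3:4]
    return np.c_[f["fx"]*p[0]/p[2]+f["cx"],f["fy"]*p[1]/p[2]+f["cy"]]
def W(q,P): # row frame: x from holder line, y along row (0 mid), z world
    P=np.asarray(P,float);c,s=np.cos(q[2]),np.sin(q[2])
    return np.c_[q[0]+c*P[:,0]-s*P[:,1],q[1]+s*P[:,0]+c*P[:,1],P[:,2]]
E
python3 - <<'E'
from h import *
from scipy.optimize import least_squares
fs=pickle.load(open("f0.pkl","rb"))
L=[];
def tab(h,s,l,r_):
    a=(h+41,h+19) if s>0 else (h-19,h-41)
    L.append(((20,a[0],139),l));L.append(((20,a[1],139),r_))
tab(150,-1,(118,163),(145,170));tab(50,1,(172,190),(202,203));tab(-50,1,(317,255),(352,268));tab(-150,-1,(577,375),(610,385))
L+=[((21,195,112),(40,168)),((21,-95,112),(442,352)),((21,5,112),(290,292)),((182,-195,103),(765,268)),((182,195,103),(208,28))]
P=np.array([a for a,b in L]);u=np.array([b for a,b in L])/4.7+[175,125]
P2=np.array([(182,-105,103.),(182,195,103)]);
g=lambda q:(proj(fs["scene"],W(q,P))-u).ravel()
s=least_squares(g,[600,200,-.2],loss="soft_l1",x_scale=[100,100,.2]);q=s.x;print(q,np.round(g(q).reshape(-1,2),1).tolist())
print("side 800px",np.round(proj(fs["side"],W(q,[(182,-195,103),(182,195,103),(52,195,77),(21,-195,112),(21,195,112)]))*1.5625).tolist())
print("wrist",np.round(proj(fs["wrist"],W(q,[(182,-195,103),(182,-105,103)]))).tolist())
T=[(19,-20,127),(19,-180,127),(-7,-50,57),(-7,-150,57)]
print(W(q,T).round(1).tolist());np.save("q.npy",q)
E
```

```text
[4.41124383e+02 2.24709587e+02 4.09115110e-01] [[-0.6, -0.4], [0.1, 1.2], [-0.3, -0.6], [0.0, -0.3], [0.0, 0.1], [-0.3, 0.7], [-0.6, 0.1], [0.4, 1.7], [-0.8, -2.5], [2.1, 0.4], [1.9, -2.3], [-0.2, -0.5], [-0.0, 0.3]]
side 800px [[298.0, 255.0], [264.0, 414.0], [372.0, 426.0], [392.0, 248.0], [396.0, 405.0]]
wrist [[334.0, 36.0], [291.0, -93.0]]
[[466.5, 213.9, 127.0], [530.2, 67.1, 127.0], [454.6, 176.1, 57.0], [494.4, 84.3, 57.0]]
```

```bash
python3 - <<'E'
from h import *
import cv2
fs=pickle.load(open("f0.pkl","rb"));q=np.load("q.npy")
def ray(f,p):
    p=np.array(p)/1.5625;d=np.array([(p[0]-f["cx"])/f["fx"],(p[1]-f["cy"])/f["fy"],1]);return f["pose"][:3,3],f["pose"][:3,:3]@(d/np.linalg.norm(d))
def tri(a,b):
    A=np.zeros((3,3));B=np.zeros(3)
    for c,d in(ray(fs["scene"],a),ray(fs["side"],b)):
        M=np.eye(3)-np.outer(d,d);A+=M;B+=M@c
    return np.linalg.solve(A,B).round()
c,s=np.cos(q[2]),np.sin(q[2])
for n,a,b in[("ball",(265,337),(607,167)),("head",(318,362),(555,222)),("jar cap",(553,356),(362,234)),("tcp",(560,260),(357,160))]:
    X=tri(a,b);d=X[:2]-q[:2];print(n,X,"row frame",np.round([c*d[0]+s*d[1],-s*d[0]+c*d[1]]))
E
```

```text
ball [212.  52. 306.] row frame [-279.  -67.]
head [274.  59. 214.] row frame [-219.  -86.]
jar cap [629. -18.  86.] row frame [  76. -297.]
tcp [627.  10. 250.] row frame [  85. -271.]
```

>>> play_rows(rows=[{"dp":[0.72,-0.48,0],"turn":[0,0,0],"fingers":1},{"dp":[0.72,-0.48,0],"turn":[0,0,0],"fingers":1},{"dp":[0.72,-0.48,0],"turn":[0,0,0],"fingers":1},{"dp":[0,0,0],"turn":[0,0,-1],"fingers":1},{"dp":[0,0,0],"turn":[0,0,-1],"fingers":1}])

```text
clock: 0.57
eef_pos: [566.2, 88.0, 231.2]
tcp_rot: [-3.141, -0.0, 1.787]
contact_force: [1.1, -0.6, -0.8]
opening: 0.296
grasp_force: 0.0
```

>>> play_rows(rows=[{"dp":[0,0,0],"turn":[0,0,-1],"fingers":1},{"dp":[0,0,0],"turn":[0,0,-0.9],"fingers":1},{"dp":[0,0,0],"turn":[0,0,0],"fingers":1},{"dp":[0,0,0],"turn":[0,0,0],"fingers":1},{"dp":[0,0,0],"turn":[0,0,0],"fingers":1}])

```text
clock: 0.98
eef_pos: [567.3, 86.4, 231.2]
tcp_rot: [-3.141, -0.0, 1.976]
contact_force: [0.1, 0.5, -0.5]
opening: -0.004
grasp_force: 0.0
```

```bash
cat >> h.py <<'E'
def show(r):
    q=np.load("q.npy");s=r.sense();e=s["eef_pos"];d=e[:2]-q[:2];c,n=np.cos(q[2]),np.sin(q[2])
    print(round(s["clock"],2),"row",np.round([c*d[0]+n*d[1],-n*d[0]+c*d[1],e[2]],1),"rot",s["tcp_rot"].round(3),"F",s["contact_force"].round(1),"op",round(s["opening"],2))
E
python3 - <<'E'
from h import *;from rig import r
import cv2
show(r)
f=r.grab_frame("wrist");cv2.imwrite("pics/w1.png",f["pixels"][:,:,::-1])
q=np.load("q.npy")
print(proj(f,W(q,[(20,-169,139),(20,-191,139),(20,-9,139),(20,-31,139)])).round().tolist())
E
```

```text
0.98 row [  60.7 -177.1  231.2] rot [-3.141 -0.     1.976] F [ 0.1  0.5 -0.5] op -0.0
[[201.0, 186.0], [202.0, 213.0], [188.0, -62.0], [190.0, -21.0]]
```

View pics/w1.png

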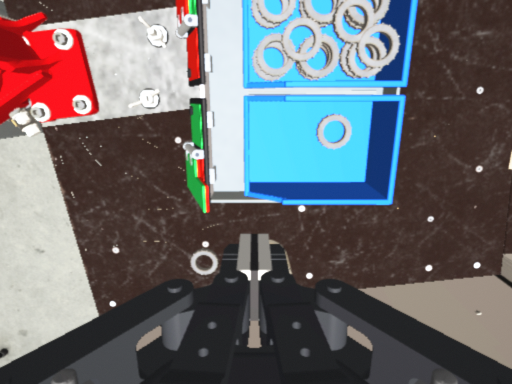

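The gripper is shut and lined up with the row behind tag 4's tab, which shows at about (203,186-212), within roughly 3 mm of the prediction. I'll go down now.

>>> play_rows(rows=[{"dp":[0,0,0.7],"turn":[0,0,0],"fingers":1},{"dp":[0,0,0.7],"turn":[0,0,0],"fingers":1},{"dp":[0,0,0.7],"turn":[0,0,0],"fingers":1},{"dp":[0,0,0.62],"turn":[0,0,0],"fingers":1},{"dp":[0,0,0],"turn":[0,0,0],"fingers":1}])

```text
clock: 1.45
eef_pos: [564.2, 85.8, 118.0]
tcp_rot: [-3.134, -0.002, 1.977]
contact_force: [-1.2, -0.4, -0.1]
opening: 0.002
grasp_force: 0.0
```

>>> play_rows(rows=[{"dp":[0,-0.2,0],"turn":[0,0,0],"fingers":1},{"dp":[0,-0.2,0],"turn":[0,0,0],"fingers":1},{"dp":[0,-0.2,0],"turn":[0,0,0],"fingers":1},{"dp":[0,-0.2,0],"turn":[0,0,0],"fingers":1},{"dp":[0,0,0],"turn":[0,0,0],"fingers":1}])

```text
clock: 1.87
eef_pos: [536.7, 73.1, 123.6]
tcp_rot: [3.141, 0.0, 1.979]
contact_force: [-0.4, 0.0, -0.4]
opening: 0.001
grasp_force: 0.1
```

>>> play_rows(rows=[{"dp":[0.03,-0.2,0],"turn":[0,0,0],"fingers":1},{"dp":[0.05,-0.2,0],"turn":[0,0,0],"fingers":1},{"dp":[0.05,-0.2,0],"turn":[0,0,0],"fingers":1},{"dp":[0.1,-0.2,0],"turn":[0,0,0],"fingers":1},{"dp":[0.15,-0.1,0],"turn":[0,0,0],"fingers":1}])

```text
clock: 2.28
eef_pos: [497.4, 73.0, 122.4]
tcp_rot: [-3.141, -0.0, 1.979]
contact_force: [-0.2, 0.6, -0.6]
opening: -0.003
grasp_force: 0.0
```

```bash
python3 - <<'E'
from h import *;from rig import r
import cv2
show(r)
f=r.grab_frame("scene");a=f["pixels"][125:245,175:345,::-1];g=r.grab_frame("wrist")["pixels"][:,:,::-1]
a=cv2.resize(a,(540,384),interpolation=cv2.INTER_CUBIC);g=g[:,130:390]
cv2.imwrite("pics/m1.png",np.hstack([a,g]))
E
```

```text
2.28 row [  -8.7 -161.6  122.4] rot [-3.141 -0.     1.979] F [-0.2  0.6 -0.6] op -0.0
```

View pics/m1.png

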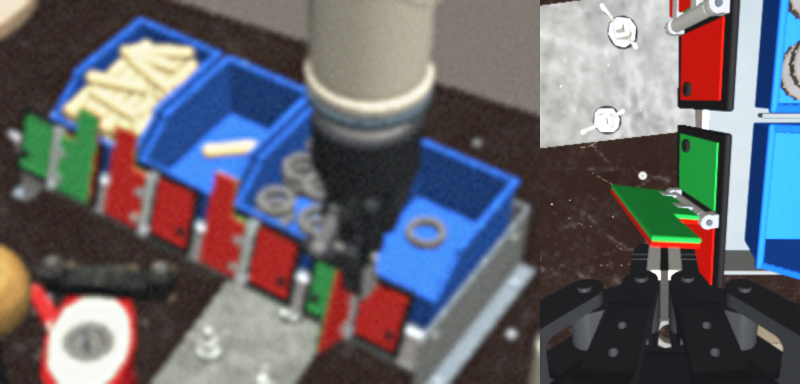

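The leaf is standing out at about 80 degrees with the finger behind it. I'll carry on past the top.

>>> play_rows(rows=[{"dp":[0.15,0,0],"turn":[0,0,0],"fingers":1},{"dp":[0.2,0,0],"turn":[0,0,0],"fingers":1},{"dp":[0.2,0,0],"turn":[0,0,0],"fingers":1},{"dp":[0.2,0.05,0],"turn":[0,0,0],"fingers":1},{"dp":[0,0,0],"turn":[0,0,0],"fingers":1}])

```text
clock: 2.8
eef_pos: [488.7, 103.2, 122.4]
tcp_rot: [3.141, -0.0, 1.98]
contact_force: [0.1, 0.1, 0.2]
opening: -0.0
grasp_force: 0.0
```

>>> play_rows(rows=[{"dp":[0,0,0],"turn":[0,0,0],"fingers":1},{"dp":[0,0,-0.5],"turn":[0,0,0],"fingers":1},{"dp":[0,0,-0.7],"turn":[0,0,0],"fingers":1},{"dp":[0,0,-0.5],"turn":[0,0,0],"fingers":1},{"dp":[0,0,0],"turn":[0,0,0],"fingers":1}])

```text
clock: 3.22
eef_pos: [491.4, 102.0, 194.3]
tcp_rot: [3.136, 0.001, 1.979]
contact_force: [1.4, -0.4, 0.3]
opening: 0.001
grasp_force: 0.0
```

```bash
python3 - <<'E'
from h import *;from rig import r
import cv2
show(r)
f=r.grab_frame("scene");a=f["pixels"][125:245,175:345,::-1];g=r.grab_frame("wrist")["pixels"][:,:,::-1]
a=cv2.resize(a,(540,384),interpolation=cv2.INTER_CUBIC);g=g[:,130:390]
cv2.imwrite("pics/m2.png",np.hstack([a,g]))
E
```

```text
3.22 row [  -2.7 -132.5  194.3] rot [3.136e+00 1.000e-03 1.979e+00] F [ 1.4 -0.4  0.3] op 0.0
```

View pics/m2.png

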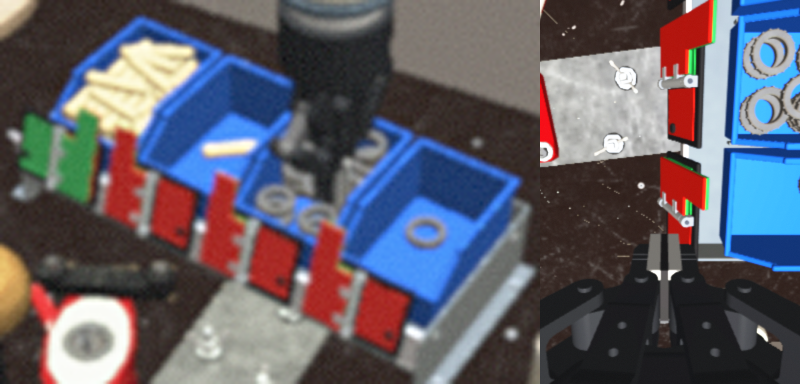

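Tag 4 now shows all red and lies flat. Next is tag 3.

>>> play_rows(rows=[{"dp":[0.5,0.4,0],"turn":[0,0,0],"fingers":1},{"dp":[0.7,0.4,0],"turn":[0,0,0],"fingers":1},{"dp":[0.8,0.4,0],"turn":[0,0,0],"fingers":1},{"dp":[0.76,0.4,0],"turn":[0,0,0],"fingers":1},{"dp":[0,0,0],"turn":[0,0,0],"fingers":1}])

```text
clock: 3.73
eef_pos: [503.9, 233.0, 189.2]
tcp_rot: [3.141, -0.002, 1.981]
contact_force: [0.3, -0.7, 1.3]
opening: 0.0
grasp_force: 0.0
```

```bash
python3 - <<'E'
from h import *;from rig import r
show(r)
E
```

```text
3.73 row [ 60.9 -17.4 189.2] rot [ 3.141e+00 -2.000e-03  1.981e+00] F [ 0.3 -0.7  1.3] op 0.0
```

>>> play_rows(rows=[{"dp":[0,0,0],"turn":[0,0,0],"fingers":1},{"dp":[0,0,0.6],"turn":[0,0,0],"fingers":1},{"dp":[0,0,0.6],"turn":[0,0,0],"fingers":1},{"dp":[0,0,0.5],"turn":[0,0,0],"fingers":1},{"dp":[0,0,0],"turn":[0,0,0],"fingers":1}])

```text
clock: 4.15
eef_pos: [500.7, 225.9, 118.1]
tcp_rot: [-3.134, 0.0, 1.978]
contact_force: [-0.4, -0.6, -0.2]
opening: 0.002
grasp_force: 0.0
```

```bash
python3 - <<'E'
from h import *;from rig import r
r.grab_frame("side");show(r)
E
```

```text
4.2 row [ 56.4 -22.5 120.2] rot [-3.136  0.     1.978] F [ 0.9  0.3 -0. ] op 0.0
```

>>> play_rows(rows=[{"dp":[0,-0.2,0],"turn":[0,0,0],"fingers":1},{"dp":[0,-0.2,0],"turn":[0,0,0],"fingers":1},{"dp":[0,-0.2,0],"turn":[0,0,0],"fingers":1},{"dp":[0,-0.2,0],"turn":[0,0,0],"fingers":1},{"dp":[0,0,0],"turn":[0,0,0],"fingers":1}])

```text
clock: 4.62
eef_pos: [472.7, 214.9, 123.1]
tcp_rot: [-3.141, 0.0, 1.979]
contact_force: [-0.1, -0.0, -0.4]
opening: 0.0
grasp_force: 0.0
```

>>> play_rows(rows=[{"dp":[-0.03,-0.2,0],"turn":[0,0,0],"fingers":1},{"dp":[-0.05,-0.2,0],"turn":[0,0,0],"fingers":1},{"dp":[-0.05,-0.2,0],"turn":[0,0,0],"fingers":1},{"dp":[-0.1,-0.2,0],"turn":[0,0,0],"fingers":1},{"dp":[-0.15,-0.1,0],"turn":[0,0,0],"fingers":1}])

```text
clock: 5.03
eef_pos: [446.0, 186.7, 122.3]
tcp_rot: [-3.141, -0.0, 1.98]
contact_force: [0.2, 0.3, -0.2]
opening: -0.003
grasp_force: 0.0
```

>>> play_rows(rows=[{"dp":[-0.15,0,0],"turn":[0,0,0],"fingers":1},{"dp":[-0.2,0,0],"turn":[0,0,0],"fingers":1},{"dp":[-0.2,0,0],"turn":[0,0,0],"fingers":1},{"dp":[-0.2,0.05,0],"turn":[0,0,0],"fingers":1},{"dp":[0,0,0],"turn":[0,0,0],"fingers":1}])

```text
clock: 5.45
eef_pos: [462.5, 159.6, 122.6]
tcp_rot: [3.141, 0.0, 1.978]
contact_force: [0.2, -0.1, -0.0]
opening: -0.001
grasp_force: 0.0
```

>>> play_rows(rows=[{"dp":[0,0,0],"turn":[0,0,0],"fingers":1},{"dp":[0,0,-0.5],"turn":[0,0,0],"fingers":1},{"dp":[0,0,-0.7],"turn":[0,0,0],"fingers":1},{"dp":[0,0,-0.7],"turn":[0,0,0],"fingers":1},{"dp":[0,0,0],"turn":[0,0,0],"fingers":1}])

```text
clock: 5.87
eef_pos: [463.8, 161.9, 203.1]
tcp_rot: [3.135, 0.0, 1.979]
contact_force: [0.6, 0.5, 0.3]
opening: 0.001
grasp_force: 0.0
```

>>> play_rows(rows=[{"dp":[0,0.7,0],"turn":[0,0,0],"fingers":1},{"dp":[0,0.7,0],"turn":[0,0,0],"fingers":1},{"dp":[0,0.7,0],"turn":[0,0,0],"fingers":1},{"dp":[0,0,0],"turn":[0,0,0],"fingers":1},{"dp":[0,0,0],"turn":[0,0,0],"fingers":1}])

```text
clock: 6.28
eef_pos: [538.7, 194.6, 197.7]
tcp_rot: [-3.141, -0.0, 1.98]
contact_force: [-0.3, -0.4, -0.0]
opening: -0.001
grasp_force: 0.0
```

```bash
python3 - <<'E'
from h import *;from rig import r
import cv2
show(r)
f=r.grab_frame("scene");a=f["pixels"][125:245,175:345,::-1];g=r.grab_frame("wrist")["pixels"][:,:,::-1]
a=cv2.resize(a,(540,384),interpolation=cv2.INTER_CUBIC);g=g[:,60:320]
cv2.imwrite("pics/m3.png",np.hstack([a,g]))
E
```

```text
6.28 row [ 77.6 -66.5 197.7] rot [-3.141 -0.     1.98 ] F [-0.3 -0.4 -0. ] op -0.0
```

View pics/m3.png

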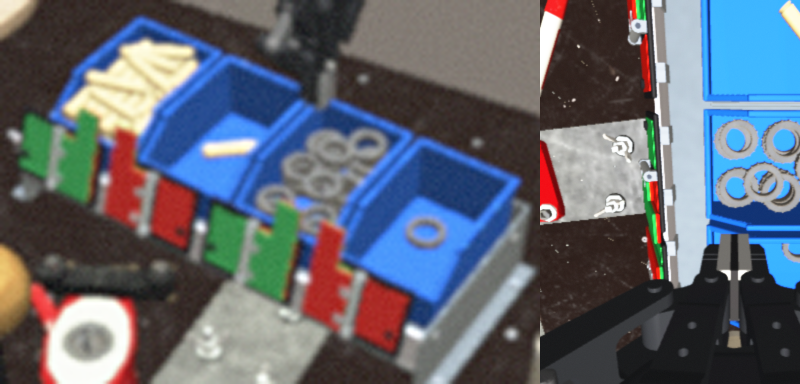

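```bash
python3 - <<'E'
from h import *
f=pickle.load(open("f0.pkl","rb"))["scene"];q=np.load("q.npy")
print(((proj(f,W(q,[(20,-69,139),(20,-91,139),(20,-109,139),(20,-131,139)]))-[175,125])*3.19).round())
E
```

```text
[[278. 203.]
 [302. 214.]
 [322. 223.]
 [346. 235.]]
```

The tab tops in the picture, at about (276-298,205) and (322-346,223), match the predictions for leaves lying home. I'm handing in.

```bash
python3 -c "
from rig import r
print(r.sign_off())"
```

```text
the job is handed in; nothing more can be done
None
```

I flipped the two wrong tags (rings full to green, rings low to red) and handed the job in. The last pictures show all four tags matching their bins, with the two flipped leaves lying home, but sign-off returned no verdict.

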